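# Switch off the chopper and snap the cover cap onto its drive stud

## Robot

A 6-joint arm with a two-finger parallel gripper is mounted at the origin on the work surface. World frame = base frame: x ahead of the robot, y to its left, z up, the work surface at z = 0. Lengths are in mm, angles in rad, forces in N, time in s.
With the tool pointing down it reaches from about 400 to 925 mm from the base axis. Payload 12.5 kg.
Tool frame: the origin (TCP) lies between the finger pads; the fingertips stand 14 mm ahead of it and the grasp point (between the pads) lies 5 mm behind it; x points along the fingers, y is the direction in which the jaws open and shut, and the axes are right-handed (so a half turn about x gives the same grasp; the last joint's range is limited). The gripper opens to 95 mm and grips with 3 to 60 N. Pads are 20 mm wide; open, the fingers measure 119 mm over their backs; the gripper's body (75 mm by 180 mm) begins 59 mm behind the grasp point.
Start: joints at [1.242, 0.491, 1.559, -0, 1.092, -0.106], TCP at [138.082, 609.573, 228.661] pointing down, gripper open.
Joint ranges: [-3.1, 3.1], [-0.84, 2.19], [0.05, 2.79], [-1.13, 4.28], [0.06, 2.93], [-2.69, 2.69]. Speed limits (rad/s): [2.22, 2.22, 2.79, 3.14, 3.14, 3.14].

## Interface

Orientations are given as [roll, pitch, yaw] about the fixed x, y, z axes, in that order (R = Rz(yaw) Ry(pitch) Rx(roll)).
In Python, from cell import env, cams gives the robot as it stands.
- The arm moves only by the tool carry_out, never from a script. Its arguments are lists of equal length, an entry for each row: "grip": the closure, from -1 (fully open) to 1 (shut); "linear": the shift along the tool's x, y, z scaled (see below), a list of three; "turn": the turn about the tool's x scaled (see below). In form: {"grip": [grip, ...], "linear": [[tx, ty, tz], ...], "turn": [turn, ...]}. A call has 1 to 5 rows; each row shifts and turns the commanded pose from where the row before left it, along the tool's axes as they then stand; what a row does not reach is not made up. The controller multiplies each number of a shift by 0.5 m and each number of a turn by 180 degrees. A row lasts 1/10 s, in which the tool goes at most 50 mm and 8.59 degrees, less where a joint would pass 70% of its speed; a pose out of reach is approached as far as the arm can. A call with a number of a shift or a turn outside -1 to 1 is refused whole. A call with a gripper value outside its range is refused whole. The fingers move at their own pace and stop on an object; the grip force is fixed at half the most. Time passes only in rows, so rows that do not move let the fingers close. It gives the time, the measured TCP pose, the force and the opening at its end, in the units of the state.
- env.state(): the state, without advancing time (a new reading comes with each control period).
- cams.read_camera(name): name is "side" or "top" or "wrist"; returns the picture (400x640x3 uint8, blue, green, red); there is no depth.
- cams.camera_info(name): a dict with "fx", "fy", "cx", "cy" (pixels), "view" (4x4, takes a point from world to camera coordinates). Camera axes: x right, y down, z forward; pixel columns grow to the right and rows downward; lengths in mm; the calibration is good to about 2 mm. A picture is of the moment at which its call begins: read the wrist's pose just before it. camera_info takes no time and is no camera call; for the wrist camera it gives the pose at the moment of the call.
- env.job_done(): hands the job in, once; it reports no verdict.
The state is a dict: "t": time; "joints": joint angles; "qvel": joint speeds; "tau": joint torques, N m; "eef_pos": TCP position; "tcp_rot": TCP orientation; "ft_force": force on the tool from outside, world axes, zero at the start; "moment": the same for the moment, N m; "opening": opening from 0.0 (shut) to 1.0 (fully open).
Only numpy, scipy, OpenCV 4.12 (cv2) and the standard library are available. Lean on these libraries where they do the work, as an engineer would, in place of code of your own. Each camera call takes 0.05 s, during which the arm holds its last target. There are 200 camera calls.

## Task

Turn the chopper base's selector knob back until its white pointer line clicks in at the long bar mark (off), and leave it there. Then take the grey cover cap from the counter, set it over the drive stud on the chopper base and press straight down until it clicks on; keep pressing after the click so that the rubber sealing ring under it is squashed fully down, and finish while still holding the cap pressed down like that. Do not knock the shakers, the can or the bowl about.

Things in the scene. Friction and masses are not known exactly. Their poses are not given: they have to be found in the camera images.
- machine: White chopper base: fixed box 160 mm (own x) by 240 mm (own y), flat deck 85 mm above the counter. Origin: centre of its underside; z up; own -x is the front, facing roughly the robot. Near the own +y end of the deck stands the drive stud, near the -y end the selector knob. Everything on it moves with it.
- stud (a point): Centre of the flat top of the steel drive stud, 107 mm above the counter; axes as the base, z up. Stud: 30 mm diameter, 22 mm high, top edge bevelled 4 mm. Four spring balls stick out 3.5 mm from its side, 13 mm above the deck: the cap's lip meets them when the cap's lower edge is 16.5 mm above the deck; pushing past takes about 7 to 14 N, then the push drops to almost nothing (the click).
- seal (a joint): How far the black rubber sealing ring round the stud's foot is pressed down, m: 0 free (its top 7 mm above the deck), 0.003 fully squashed. Inner diameter 33 mm, outer 47 mm. It springs back: about 1.5 N starts it, 9 N squashes it fully. A cap clicked on and then let go leaves it at about 0.0003.
- cap_mid (a point): Middle of the loose grey cover cap (about 50 g), on its axis, 25 mm above its lower edge; z up. 50 mm high, open end down: skirt 46 mm diameter, 26 mm high, flat top, on it a round grip knob 24 mm diameter, 24 mm high. Hollow 21 mm deep, 39 mm wide; inner lip 3 mm high leaves a 33 mm opening. On the stud, lower edge above the deck: 6.7 mm clicked and let go, 4 mm pressed fully home.
- selector (a joint): Angle of the selector knob, rad, growing clockwise seen from above. Four click positions: 0 (pulse, small dot), 0.6 (off, the long bar mark, on the side of the base's front), 1.2 (low, small dot), 1.8 (high, small dot). It starts at or near low or high. It springs to the nearest position; turning over the hump between two takes about 0.07 N m.
- selector_grip (a point): Point on the knob's upright turning axis at the height to grip it: 37 mm above the deck, 120 mm from the stud. Black knob: upright grip bar 42 mm long, 14 mm thick, its top 7 mm above this point, on a disc of 44 mm diameter whose top is 23 mm below this point. Axes turn with the knob: x along the bar (white pointer line on its -x half), y across it, z up.
- cap: The same cover cap: origin on its axis at its lower edge, z up (see cap_mid).
- shaker_a: Bystander: clear shaker jar with a screwed-on lid, 52 mm in diameter, 105 mm high; origin under its centre.
- shaker_b: Bystander: another clear shaker jar with lid, 52 mm in diameter, 105 mm high; origin under its centre.
- can: Bystander: tin can, 74 mm in diameter, 110 mm high; origin under its centre.
- bowl: Bystander: open white bowl, 130 mm in diameter, 60 mm high; origin under its centre.
Not all that is in view belongs to the job. There is more than one size of the cap; the job needs the middle-sized.

How it is judged (in metres and radians):
On the way, in this order (a step that is already met when the one before it is completed fails the run):
1. the selector stands at off (within 0.12 rad of the long bar mark) while the cap is not yet on the stud (value of joint selector between 0.48 and 0.72 rad and distance between cap_mid and stud above 0.06 m), for 0.3 s.
2. the cap is clicked onto the stud: over it, upright, past the balls (horizontal distance between cap_mid and stud below 0.004 m and z of cap_mid in the frame of stud below 0.0105 m and angle between the z axis of cap_mid and the z axis of stud, either way round below 0.1 rad), for 0.1 s.
At the end, for the whole second after the job is handed in: Selector within 0.12 rad of off; cap clicked on: within 4 mm of the stud's axis, 0.1 rad of upright, its middle under 9 mm above the stud's top; fingers still on it (over 2 N), the sealing ring squashed by more than 1.8 of its 3 mm, through the last second (value of joint selector between 0.48 and 0.72 rad and horizontal distance between cap_mid and stud below 0.004 m and z of cap_mid in the frame of stud below 0.009 m and angle between the z axis of cap_mid and the z axis of stud, either way round below 0.1 rad and value of joint seal above 0.0018 m and contact force between the fingers and cap above 2 N); the arm keeps its last pose, push and grip.
It fails at once if a shaker, the can or the bowl is shoved more than 30 mm or tipped over (distance of any of shaker_a, shaker_b, can, bowl from where it was at the start of the episode above 0.03 m or angle between any of shaker_a, shaker_b, can, bowl's own z axis and vertical above 0.4 rad).
It also fails if it takes over 72 s, if anything falls off the work surface, if the arm or the gripper's body presses on something with over 40 N, if the wrist force passes 120 N, or if a joint passes its speed limit or range.

## Working session

There is one attempt and no reset: what is moved stays moved. The work goes in short steps, Python scripts to look and compute and a tool call to move; the robot and the scene stay as the last step left them, time stands still between calls to the robot, and variables do not carry over. Pictures are saved under pics/ and viewed, about 8 in all and at most 12, crops included, and the job is handed in when it is done.

Besides the shell and the picture viewer there is one more tool, called in YAML: its name, and indented under it one key for each argument. carry_out: Moves the arm, as the interface text tells. Shifts and turns lie within -1 to 1; 1 stands for 0.5 m of shift or 180 degrees of turn. Its arguments: {"type":"object","properties":{"grip":{"type":"array"},"linear":{"type":"array"},"turn":{"type":"array"}},"required":["grip","linear","turn"]}

```bash
mkdir -p pics; ls
python3 - <<'E'
from cell import env,cams
import cv2,numpy as np
print(env.state())
for n in ["side","top","wrist"]:
    i=cams.camera_info(n); print(n,i["fx"],i["fy"],i["cx"],i["cy"],np.round(i["view"],3).tolist())
    cv2.imwrite(f"pics/{n}0.png",cams.read_camera(n))
a=[cv2.imread(f"pics/{n}0.png") for n in ["top","side"]]
cv2.imwrite("pics/m0.png",cv2.resize(np.vstack(a),None,fx=.75,fy=.75))
E
```

```text
pics
{'t': 0.0, 'joints': array([ 1.24237943e+00,  4.91591808e-01,  1.55946480e+00,  2.32579517e-05,
        1.09167135e+00, -1.05598930e-01]), 'qvel': array([-0.00085031, -0.00010179, -0.00017435, -0.00120531, -0.00116858,
       -0.00021564]), 'tau': array([ 1.67682003e-03, -6.12674046e+01, -2.58189815e+01,  6.92848535e-02,
        4.81891294e-02, -1.04471821e-04]), 'eef_pos': array([138.01008584, 609.33940199, 228.03641096]), 'tcp_rot': array([-1.69456176,  1.56966083, -1.91739046]), 'ft_force': array([ 0.50190318, -0.53331144,  0.38752472]), 'moment': array([-0.00054074, -0.04785707,  0.03810413]), 'opening': 1.002049501608522}
side 402.145333405579 402.145333405579 324.73667372725896 198.5178270576279 [[-0.965, -0.261, -0.004, 631.969], [-0.15, 0.563, -0.813, 200.032], [0.214, -0.784, -0.583, 940.829], [0.0, 0.0, 0.0, 1.0]]
top 487.7694582493368 487.7694582493368 319.9466513113778 202.78164186427156 [[-0.019, -1.0, 0.001, -11.76], [-0.993, 0.019, -0.116, 646.287], [0.116, -0.004, -0.993, 1407.084], [0.0, 0.0, 0.0, 1.0]]
wrist 301.732574241112 301.732574241112 320.5224850441585 198.4154104159369 [[0.221, 0.975, -0.001, -625.501], [0.944, -0.213, 0.251, -29.094], [0.244, -0.057, -0.968, 390.396], [0.0, 0.0, 0.0, 1.0]]
```

View pics/top0.png

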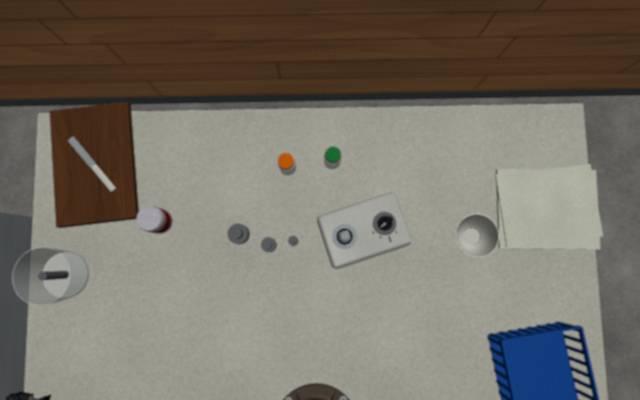

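View pics/side0.png

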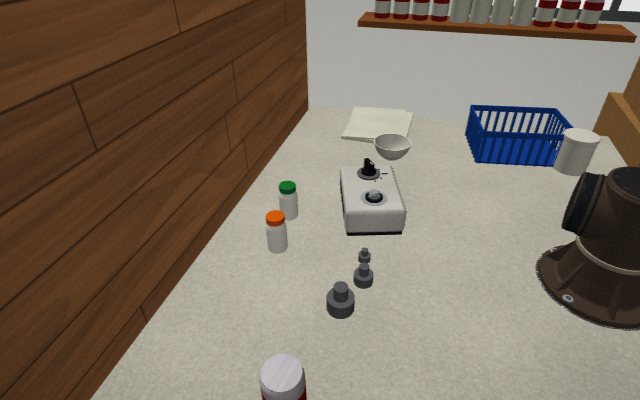

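Top view: three grey caps at about (238,233) large, (268,244) middle and (293,240) small. The base is at (365,230), with the stud at (344,236) and the knob at (384,223). The bowl is at (477,235), the shakers at (286,162) and (333,156), and the can at (153,220). The middle cap is my candidate, so I'll measure it and check its diameter.

```bash
cat > h.py <<'E'
import numpy as np,cv2
from cell import env,cams
def ray(info,u,v,z):
    V=np.array(info["view"]);R=V[:3,:3];c=-R.T@V[:3,3]
    d=R.T@np.array([(u-info["cx"])/info["fx"],(v-info["cy"])/info["fy"],1.])
    return c+d*(z-c[2])/d[2]
def proj(info,p):
    V=np.array(info["view"]);q=V[:3,:3]@np.array(p,float)+V[:3,3]
    return np.array([info["cx"]+info["fx"]*q[0]/q[2],info["cy"]+info["fy"]*q[1]/q[2]])
def local(p,s):  # world target TCP -> shift in tool axes
    from scipy.spatial.transform import Rotation as R
    return R.from_euler("xyz",s["tcp_rot"]).inv().apply(np.array(p)-s["eef_pos"])
E
python3 - <<'E'
from h import *
im=cv2.imread("pics/top0.png");I=cams.camera_info("top")
g=im.max(2)
m=((g<125)&(np.ptp(im,axis=2)<25)).astype(np.uint8)
m[:, :220]=0;m[:205]=0;m[260:]=0;m[:,430:]=0
n,l,st,ce=cv2.connectedComponentsWithStats(m)
for k in range(1,n):
    if st[k,4]>8:
        w=[ray(I,*ce[k],z)[:2].round(0) for z in (15,107)]
        print(st[k],ce[k].round(1),w, "d/px",1400/488)
wm=((g>175)&(np.ptp(im,axis=2)<14)).astype(np.uint8);wm[:185]=0;wm[275:]=0;wm[:,:310]=0;wm[:,420:]=0
cs=max(cv2.findContours(wm,0,2)[0],key=cv2.contourArea);r=cv2.minAreaRect(cs);print(r)
b=np.array([ray(I,*p,85)[:2] for p in cv2.boxPoints(r)]);print(b.round(0),np.linalg.norm(np.diff(b,axis=0),axis=1))
c=im[190:280,215:425];cv2.imwrite("pics/c1.png",cv2.resize(c,None,fx=3.8,fy=3.8,interpolation=2))
E
```

```text
[373 212  23  23 429] [384.  223.1] [array([ 584., -215.]), array([ 577., -202.])] d/px 2.8688524590163933
[317 217  15  43 115] [323.5 238.6] [array([541., -33.]), array([537., -32.])] d/px 2.8688524590163933
[227 223  23  22 376] [238.3 233.6] [array([561., 221.]), array([555., 206.])] d/px 2.8688524590163933
[336 228  17  17 187] [343.8 236.3] [array([547., -93.]), array([542., -89.])] d/px 2.8688524590163933
[261 237  16  16 194] [268.4 244.3] [array([527., 132.]), array([524., 122.])] d/px 2.8688524590163933
[288 236  10  10  82] [292.8 240.4] [array([537.,  59.]), array([533.,  54.])] d/px 2.8688524590163933
[359 243  51  17 128] [384.4 251.6] [array([ 499., -213.]), array([ 497., -201.])] d/px 2.8688524590163933
((333.0, 248.0), (0.0, 0.0), 0.0)
[[511. -58.]
 [511. -58.]
 [511. -58.]
 [511. -58.]] [0. 0. 0.]
```

View pics/c1.png

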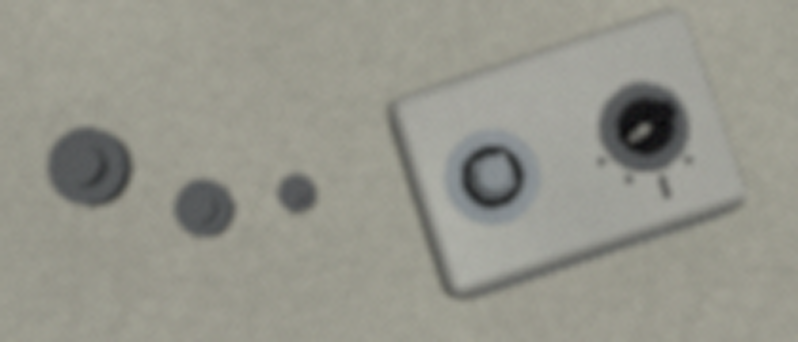

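The crop settles the choice. The middle cap, crop (204,208), is about 45 mm wide, which matches the 46 mm skirt. The knob is at (644,127), the bar mark at (665,187) is straight towards the front, and the pointer aims lower left at the last dot, which is high. Stud to knob measures 119.5 mm, which agrees with the given 120. Base yaw is about 0.306. Next I'll work out the moves.

Run:
```python
from h import *
from scipy.spatial.transform import Rotation as R
s=env.state();M=R.from_euler("xyz",s["tcp_rot"]).as_matrix();print(M.round(3))
print("y ang",np.arctan2(M[1,1],M[0,1]))
for p in [(480,300,228),(570,-200,228)]: print(local(p,s).round(1))
```

```text
[[-0.     0.221  0.975]
 [-0.001  0.975 -0.221]
 [-1.    -0.001 -0.   ]]
y ang 1.348010589680324
[ 3.000e-01 -2.262e+02  4.019e+02]
[   0.7 -694.   600.1]
```

carry_out:
  grip: [-1, -1, -1, -1, -1]
  linear:
    - [0, -0.045, 0.08]
    - [0, -0.045, 0.08]
    - [0, -0.045, 0.08]
    - [0, -0.045, 0.08]
    - [0, -0.045, 0.08]
  turn: [0, 0, 0, 0, 0]

```text
t: 0.65
eef_pos: [309.3, 454.2, 228.6]
tcp_rot: [-2.158, 1.571, -2.381]
ft_force: [0.1, -0.1, -0.0]
opening: 1.003
```

carry_out:
  grip: [-1, -1, -1, -1, -1]
  linear:
    - [0, -0.045, 0.08]
    - [0, -0.045, 0.08]
    - [0, -0.045, 0.08]
    - [0, -0.045, 0.08]
    - [0, -0.045, 0.08]
  turn: [0, 0, 0, 0, 0]

```text
t: 1.15
eef_pos: [479.6, 300.2, 228.6]
tcp_rot: [2.574, 1.571, 2.351]
ft_force: [0.3, 0.3, -0.0]
opening: 0.999
```

carry_out:
  grip: [-1, -1, -1, -1, -1]
  linear:
    - [0, -0.09, 0.04]
    - [0, -0.09, 0.04]
    - [0, -0.09, 0.04]
    - [0, -0.09, 0.04]
    - [0, -0.09, 0.04]
  turn: [0, 0, 0, 0, 0]

```text
t: 1.65
eef_pos: [526.3, 58.2, 228.6]
tcp_rot: [1.872, 1.571, 1.649]
ft_force: [0.6, 0.8, 0.2]
opening: 0.996
```

carry_out:
  grip: [-1, -1, -1, -1, -1]
  linear:
    - [0, -0.088, 0.02]
    - [0, -0.088, 0.02]
    - [0, -0.088, 0.02]
    - [0, -0.088, 0.02]
    - [0, 0, 0]
  turn: [0, 0, 0, 0, 0]

```text
t: 2.15
eef_pos: [526.3, -124.7, 228.4]
tcp_rot: [-1.176, 1.57, -1.403]
ft_force: [0.3, 0.2, 0.6]
opening: 1.0
```

Run:
```python
from h import *
import json
s=env.state();I=cams.camera_info("wrist");im=cams.read_camera("wrist");cv2.imwrite("pics/w1.png",im)
json.dump({k:np.array(v).tolist() for k,v in I.items()},open("w1.json","w"))
print(s["eef_pos"],proj(I,(577,-202,122)),proj(I,(542,-89,107)))
```

```text
[ 526.31404233 -124.67133612  228.35879658] [252.70459388 267.9262549 ] [359.69738147 203.79265273]
```

View pics/w1.png

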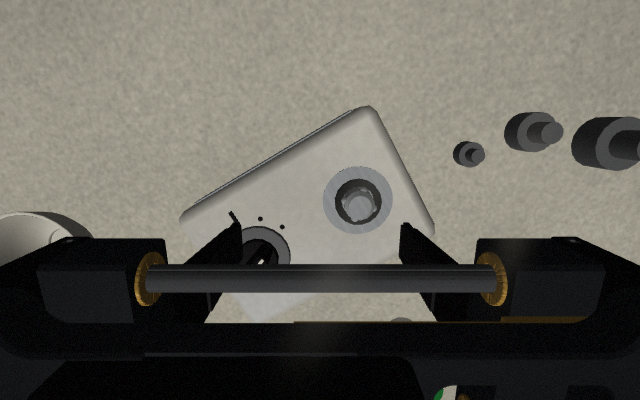

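The wrist view shows the stud top at about (361,206) and its predicted position was (360,204). The seal is centred near (357,201). The knob, partly hidden by the gripper, is at (260,250), and the caps are at (468,153), (530,132) and (610,143). I'll refine the stud from this picture.

Run:
```python
from h import *
import json
I={k:np.array(v) for k,v in json.load(open("w1.json")).items()}
im=cv2.imread("pics/w1.png").astype(int)
hsv=cv2.cvtColor(im.astype(np.uint8),cv2.COLOR_BGR2HSV)
print(im[180,335],im[201,340],im[150,350],im[206,361])
# seal outer: bluish
m=((im[...,0]-im[...,2])>6).astype(np.uint8);m[:155]=0;m[245:]=0;m[:,:310]=0;m[:,400:]=0
c=max(cv2.findContours(cv2.morphologyEx(m,3,np.ones((7,7))),0,2)[0],key=cv2.contourArea)
e=cv2.fitEllipse(cv2.convexHull(c));print("blue",e,[ray(I,*e[0],z).round(1) for z in (85,92)],cv2.contourArea(c))
d=(im.max(2)<75).astype(np.uint8);d[:160]=0;d[240:]=0;d[:,:325]=0;d[:,392:]=0
c=max(cv2.findContours(d,0,2)[0],key=cv2.contourArea);e=cv2.fitEllipse(cv2.convexHull(c));print("dark",e,ray(I,*e[0],92).round(1))
for z in(92,107):print(z,"mm/px",np.linalg.norm(ray(I,360,205,z)-ray(I,361,205,z)))
# stud from top view, ellipse
T=cams.camera_info("top");print("top stud px",proj(T,(542,-89,107)))
```

```text
[139 139 136] [32 37 36] [156 167 170] [135 137 134]Traceback (most recent call last):
  File "<stdin>", line 10, in <module>
cv2.error: OpenCV(4.12.0) /io/opencv/modules/imgproc/src/shapedescr.cpp:361: error: (-201:Incorrect size of input array) There should be at least 5 points to fit the ellipse in function 'fitEllipseNoDirect'
```

Run:
```python
from h import *
import json
I={k:np.array(v) for k,v in json.load(open("w1.json")).items()}
im=cv2.imread("pics/w1.png").astype(int)
m=((im[...,0]-im[...,2])>-5).astype(np.uint8);m[:155]=0;m[245:]=0;m[:,:310]=0;m[:,396:]=0
d=(im.max(2)<75).astype(np.uint8);d[:160]=0;d[240:]=0;d[:,:325]=0;d[:,392:]=0
for n,k,dia,z in(("outer disc",m,0,86),("dark ring",d,47,92)):
    k=cv2.morphologyEx(k,2,np.ones((3,3)))
    c=max(cv2.findContours(k,0,2)[0],key=cv2.contourArea);e=cv2.fitEllipse(cv2.convexHull(c))
    print(n,np.round(e[0],1),np.round(e[1],1),"mm",np.round(np.array(e[1])*np.linalg.norm(ray(I,360,205,z)-ray(I,361,205,z)),1),ray(I,*e[0],z).round(1))
print("stud top px(361,206):",ray(I,361,206,107).round(1))
```

```text
outer disc [357.1 199.7] [67.2 70.5] mm [69.  72.4] [543.4 -89.3  86. ]
dark ring [357.6 201.3] [45.6 46.2] mm [45.9 46.5] [543.5 -89.6  92. ]
stud top px(361,206): [544.4 -88.2 107. ]
```

carry_out:
  grip: [-1, -1, -1, -1, -1]
  linear:
    - [0, 0, 0]
    - [0, 0, 0]
    - [0, 0, 0]
    - [0, 0, 0]
    - [0, 0, 0]
  turn: [0.0427, 0.0427, 0.0427, 0.0427, 0.0427]

```text
t: 2.7
eef_pos: [526.4, -119.0, 228.5]
tcp_rot: [3.141, 1.57, 2.243]
ft_force: [0.1, -0.1, -0.8]
opening: 1.004
```

carry_out:
  grip: [-1, -1, -1, -1, -1]
  linear:
    - [0, -0.009, 0.093]
    - [0, -0.009, 0.093]
    - [0.09, 0, 0]
    - [0.07, 0, 0]
    - [0, 0, 0]
  turn: [0, 0, 0, 0, 0]

```text
t: 3.2
eef_pos: [576.0, -196.6, 144.4]
tcp_rot: [-2.716, 1.563, 2.674]
ft_force: [-0.4, 1.0, -0.4]
opening: 0.998
```

Run:
```python
from h import *
from scipy.spatial.transform import Rotation as R
s=env.state();M=R.from_euler("xyz",s["tcp_rot"]).as_matrix();print("y ang",np.arctan2(M[1,1],M[0,1]),s["eef_pos"],M[:,0],s["joints"][5])
print(local((578,-203,117),s))
I=cams.camera_info("side");im=cams.read_camera("side");u,v=map(int,proj(I,(570,-160,120)));print(u,v)
cv2.imwrite("pics/s1.png",cv2.resize(im[max(v-80,0):v+80,u-110:u+110],None,fx=3.5,fy=3.5,interpolation=2))
```

```text
y ang 0.6779442166910298 [ 575.96665177 -196.56188771  144.40284851] [-0.00720058  0.00363184 -0.99996748] -1.1155995655616493
[27.36393386 -2.36296033  6.49087385]
369 172
```

View pics/s1.png

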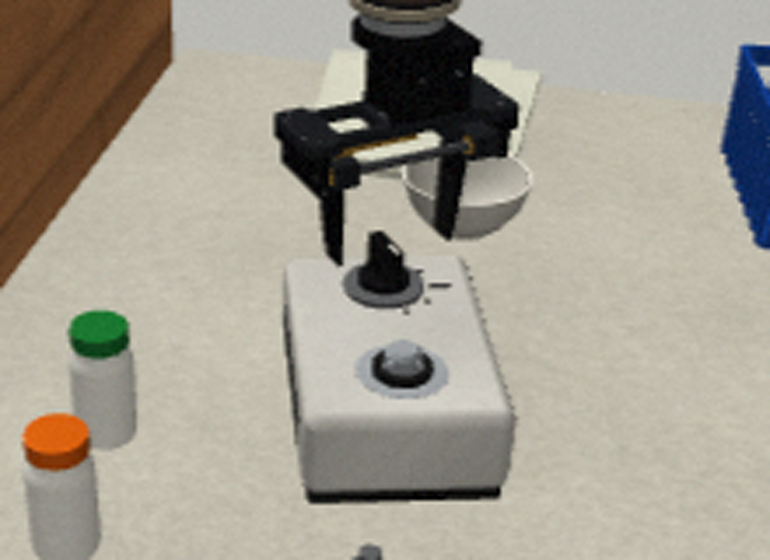

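The fingers stand either side of the knob bar, crop (385,260), and clear of the bowl. Now I'll lower and close.

carry_out:
  grip: [-1, -1, 1, 1, 1]
  linear:
    - [0, -0.005, 0.013]
    - [0.055, 0, 0]
    - [0, 0, 0]
    - [0, 0, 0]
    - [0, 0, 0]
  turn: [0, 0, 0, 0, 0]

```text
t: 3.75
eef_pos: [580.5, -205.2, 123.0]
tcp_rot: [0.485, 1.568, -0.408]
ft_force: [-1.2, 0.6, 1.0]
opening: 0.8
```

carry_out:
  grip: [1, 1, 1, 1, 1]
  linear:
    - [0, 0, 0]
    - [0, 0, 0]
    - [0, 0, 0]
    - [0, 0, 0]
    - [0, 0, 0]
  turn: [0, 0, 0, 0, 0]

```text
t: 4.25
eef_pos: [579.8, -205.0, 121.1]
tcp_rot: [2.194, 1.571, 1.301]
ft_force: [-0.8, 0.2, 0.2]
opening: 0.384
```

carry_out:
  grip: [1, 1, 1, 1, 1]
  linear:
    - [0.007, 0, 0]
    - [0, 0, 0]
    - [0, 0, 0]
    - [0, 0, 0]
    - [0, 0, 0]
  turn: [0, 0, 0, 0, 0]

```text
t: 4.75
eef_pos: [579.5, -205.2, 117.3]
tcp_rot: [-2.409, 1.57, 2.981]
ft_force: [-2.9, -3.5, -2.6]
opening: 0.144
```

Run:
```python
from h import *
from scipy.spatial.transform import Rotation as R
s=env.state();M=R.from_euler("xyz",s["tcp_rot"]).as_matrix();print("y ang",np.arctan2(M[1,1],M[0,1]),s)
```

```text
y ang 0.6772323266080964 {'t': 4.75, 'joints': array([-4.47601286e-01,  6.02444467e-01,  1.69397236e+00, -3.15094077e-04,
        8.45975442e-01, -1.12462444e+00]), 'qvel': array([-0.00132196,  0.0001741 ,  0.00125473,  0.00127694, -0.0003804 ,
        0.00016609]), 'tau': array([ 2.08399191e+00, -6.50734234e+01, -2.21850407e+01,  6.74386080e-01,
       -1.77286877e-01,  3.56417098e-03]), 'eef_pos': array([ 579.45947868, -205.16462591,  117.34756761]), 'tcp_rot': array([-2.4087582 ,  1.56996267,  2.98086293]), 'ft_force': array([-2.92790212, -3.47756672, -2.56160809]), 'moment': array([-0.46915832,  0.47902497,  0.03385338]), 'opening': 0.14413566846621123}
```

carry_out:
  grip: [1, 1, 1, 1, 1]
  linear:
    - [0, 0, 0]
    - [0, 0, 0]
    - [0, 0, 0]
    - [0, 0, 0]
    - [0, 0, 0]
  turn: [-0.0424, -0.0424, -0.0424, -0.0424, -0.0424]

```text
t: 5.25
eef_pos: [579.5, -205.0, 117.3]
tcp_rot: [2.997, 1.57, 2.775]
ft_force: [-1.3, -2.2, -3.3]
opening: 0.146
```

carry_out:
  grip: [1, 1, 1, 1, 1]
  linear:
    - [0, 0, 0]
    - [0, 0, 0]
    - [0, 0, 0]
    - [0, 0, 0]
    - [0, 0, 0]
  turn: [-0.0424, -0.0424, -0.0424, -0.0424, 0]

```text
t: 5.75
eef_pos: [579.5, -204.9, 117.3]
tcp_rot: [2.401, 1.57, 2.708]
ft_force: [-2.8, -1.1, -3.7]
opening: 0.146
```

carry_out:
  grip: [1, 1, 1, 1, 1]
  linear:
    - [0, 0, 0]
    - [0, 0, 0]
    - [0, 0, 0]
    - [0, 0, 0]
    - [0, 0, 0]
  turn: [0, 0, 0, 0, 0]

```text
t: 6.25
eef_pos: [579.5, -204.9, 117.4]
tcp_rot: [2.358, 1.57, 2.663]
ft_force: [-4.3, -1.9, -5.3]
opening: 0.144
```

Run:
```python
from h import *
from scipy.spatial.transform import Rotation as R
s=env.state();M=R.from_euler("xyz",s["tcp_rot"]).as_matrix();print("y ang",np.arctan2(M[1,1],M[0,1]),s["moment"],s["ft_force"],s["eef_pos"],s["joints"][5])
```

```text
y ang 1.8755093372885578 [-0.24405839  0.85179564 -0.07976054] [-4.30637514 -1.91123226 -5.26463436] [ 579.5144829  -204.90906243  117.35439607] -2.322831828184195
```

carry_out:
  grip: [0, 0, 0, 0, 0]
  linear:
    - [0, 0, 0]
    - [0, 0, 0]
    - [0, 0, 0]
    - [0, 0, 0]
    - [0, 0, 0]
  turn: [0, 0, 0, 0, 0]

```text
t: 6.75
eef_pos: [580.0, -205.0, 117.8]
tcp_rot: [-0.448, 1.57, -0.142]
ft_force: [0.4, -0.1, 0.0]
opening: 0.485
```

carry_out:
  grip: [0, 0, 0, 0, 0]
  linear:
    - [-0.09, 0, 0]
    - [-0.09, 0, 0]
    - [0, 0.09, 0]
    - [0, 0.09, 0]
    - [0, 0.09, 0]
  turn: [0, 0, 0, 0, 0]

```text
t: 7.25
eef_pos: [538.6, -75.1, 208.0]
tcp_rot: [-0.324, 1.57, -0.02]
ft_force: [1.1, 0.6, -0.6]
opening: 0.497
```

Run:
```python
from h import *
from scipy.spatial.transform import Rotation as R
s=env.state();M=R.from_euler("xyz",s["tcp_rot"]).as_matrix();print("y ang",np.arctan2(M[1,1],M[0,1]),s["eef_pos"],s["opening"])
a=cams.read_camera("side");b=cams.read_camera("top")
I=cams.camera_info("side");u,v=map(int,proj(I,(565,-150,120)));T=cams.camera_info("top");p,q=map(int,proj(T,(565,-150,100)))
cv2.imwrite("pics/k1.png",np.hstack([cv2.resize(a[v-45:v+45,u-45:u+45],(400,400),interpolation=2),cv2.resize(b[q-45:q+45,p-45:p+45],(400,400),interpolation=2)]))
```

```text
y ang 1.8751477754216157 [538.5843366  -75.08129692 207.97667124] 0.4967103805291079
```

View pics/k1.png

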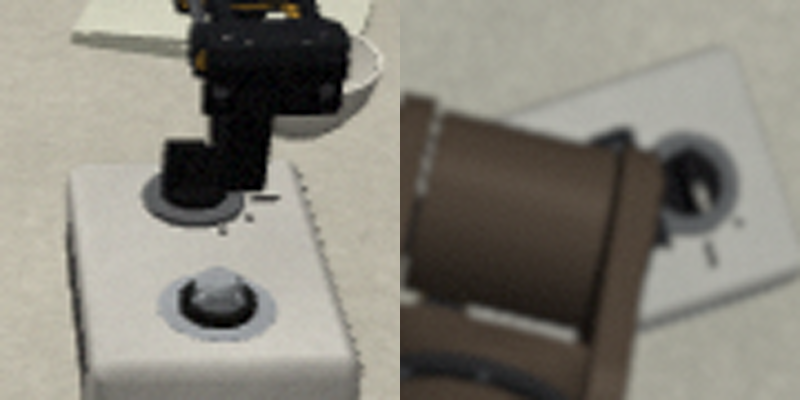

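The top view shows the pointer, crop (695,170) to (705,205), in line with the bar mark at (711,253), so the selector is off. Now to the cap.

carry_out:
  grip: [0, 0, 0, 0, 0]
  linear:
    - [0, 0.08, 0.034]
    - [0, 0.08, 0.034]
    - [0, 0.08, 0.034]
    - [0, 0.08, 0.034]
    - [0, 0.08, 0.034]
  turn: [0, 0, 0, 0, 0]

```text
t: 7.85
eef_pos: [560.6, 141.5, 207.8]
tcp_rot: [-0.095, 1.57, 0.21]
ft_force: [0.3, -0.0, 0.2]
opening: 0.501
```

carry_out:
  grip: [0, 0]
  linear:
    - [0, 0, 0]
    - [0, 0, 0]
  turn: [0, 0]

```text
t: 8.05
eef_pos: [560.3, 140.5, 207.5]
tcp_rot: [-2.272, 1.571, -1.965]
ft_force: [-0.2, -0.4, -0.1]
opening: 0.5
```

Run:
```python
from h import *
import json
s=env.state();I=cams.camera_info("wrist");im=cams.read_camera("wrist");cv2.imwrite("pics/w2.png",im)
json.dump({k:np.array(v).tolist() for k,v in I.items()},open("w2.json","w"))
print(s["eef_pos"],[proj(I,(527,132,z)) for z in(0,26,50)])
b=cams.read_camera("top");T=cams.camera_info("top");p,q=map(int,proj(T,(570,-180,100)));cv2.imwrite("pics/k2.png",b[q-45:q+45,p-45:p+45])
```

```text
[560.29607709 140.54216844 207.46149242] [array([321.64007345, 150.64609351]), array([321.71088281, 152.92201841]), array([321.78636903, 155.34826525])]
```

View pics/w2.png

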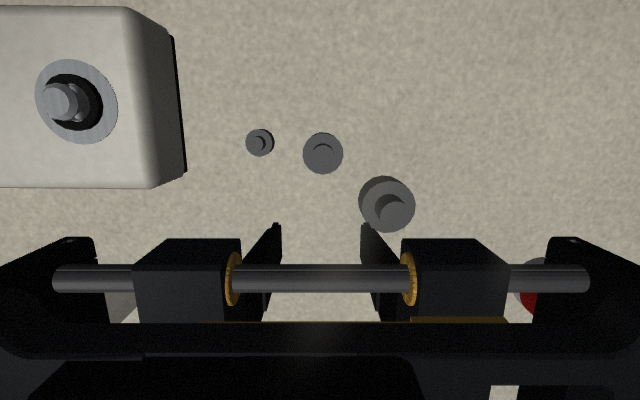

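The middle cap is at (322,153), where it was predicted. The small one is at (259,142) and the large one at (388,204). I'll take a precise fit.

Run:
```python
from h import *
import json
I={k:np.array(v) for k,v in json.load(open("w2.json")).items()}
im=cv2.imread("pics/w2.png").astype(int)
d=(im.max(2)<110).astype(np.uint8);d[:120]=0;d[185:]=0;d[:,:290]=0;d[:,355:]=0
c=max(cv2.findContours(d,0,2)[0],key=cv2.contourArea);e=cv2.fitEllipse(c)
px=np.linalg.norm(ray(I,322,153,20)-ray(I,323,153,20));print(np.round(e[0],1),np.round(np.array(e[1])*px,1));p=ray(I,*e[0],20);print(p)
s=env.state();print(local((p[0],p[1],42),s))
```

```text
[322.5 152.9] [44.4 46.4]
[527.32940487 133.02094504  20.        ]
[165.58525238   4.06273967 -33.29940962]
```

carry_out:
  grip: [0, 0, 0, 0, 0]
  linear:
    - [0, 0.008, -0.0666]
    - [0.09, 0, 0]
    - [0.09, 0, 0]
    - [0.09, 0, 0]
    - [0, 0, 0]
  turn: [0, 0, 0, 0, 0]

```text
t: 8.65
eef_pos: [525.0, 132.2, 68.5]
tcp_rot: [2.958, 1.563, -3.022]
ft_force: [-1.6, -0.3, 0.4]
opening: 0.499
```

carry_out:
  grip: [0, 0]
  linear:
    - [0, 0, 0]
    - [0, 0, 0]
  turn: [0, 0]

```text
t: 8.85
eef_pos: [528.4, 133.5, 74.8]
tcp_rot: [-0.161, 1.568, 0.143]
ft_force: [-0.8, -0.4, 0.2]
opening: 0.501
```

Run:
```python
from h import *
s=env.state();print(s["eef_pos"],local((527.3,132.9,42),s))
```

```text
[528.40835802 133.46970147  74.81584088] [32.81210148 -0.19506139 -1.32679215]
```

carry_out:
  grip: [0, 0, 0, 0, 0]
  linear:
    - [0.03, 0, 0]
    - [0.03, 0, 0]
    - [0, 0, 0]
    - [0, 0, 0]
    - [0, 0, 0]
  turn: [0, 0, 0, 0, 0]

```text
t: 9.35
eef_pos: [527.9, 133.9, 44.1]
tcp_rot: [-0.151, 1.569, 0.154]
ft_force: [-0.2, 0.5, -0.1]
opening: 0.501
```

carry_out:
  grip: [1, 1, 1, 1, 1]
  linear:
    - [0, 0, 0]
    - [0, 0, 0]
    - [0, 0, 0]
    - [0, 0, 0]
    - [0, 0, 0]
  turn: [0, 0, 0, 0, 0]

```text
t: 9.85
eef_pos: [527.3, 133.9, 42.8]
tcp_rot: [0.383, 1.571, 0.689]
ft_force: [-0.6, -0.3, 2.3]
opening: 0.244
```

Run:
```python
from h import *
s=env.state();print(s)
```

```text
{'t': 9.85, 'joints': array([ 1.27222959e-01,  6.39159502e-01,  1.92043971e+00,  1.74293881e-04,
        5.81841157e-01, -1.74907910e+00]), 'qvel': array([ 1.04981036e-03, -1.11449453e-04,  5.94869356e-05,  9.35826416e-04,
        7.39881658e-04,  1.70993751e-04]), 'tau': array([-1.00409423e-01, -5.73652804e+01, -1.38731638e+01, -3.75780975e-02,
       -4.95795370e-02, -6.25949888e-04]), 'eef_pos': array([527.26741659, 133.90663393,  42.77004813]), 'tcp_rot': array([0.38331493, 1.57061642, 0.68867506]), 'ft_force': array([-0.60431439, -0.32303391,  2.28773307]), 'moment': array([0.0518264 , 0.10913625, 0.07021741]), 'opening': 0.2441297190266017}
```

The gripper has closed on the cap's grip knob at 23 mm (24 expected). Lifting and carrying.

carry_out:
  grip: [1, 1, 1, 1, 1]
  linear:
    - [0, 0, 0]
    - [-0.06, 0, 0]
    - [-0.08, 0, 0]
    - [-0.08, 0, 0]
    - [-0.08, 0, 0]
  turn: [0, 0, 0, 0, 0]

```text
t: 10.35
eef_pos: [526.8, 133.8, 194.0]
tcp_rot: [2.853, 1.57, -3.124]
ft_force: [0.2, 0.1, -0.9]
opening: 0.246
```

carry_out:
  grip: [1, 1, 1, 1, 1]
  linear:
    - [0, -0.072, -0.017]
    - [0, -0.072, -0.017]
    - [0, -0.072, -0.017]
    - [0, -0.072, -0.017]
    - [0, -0.072, -0.017]
  turn: [0, 0, 0, 0, 0]

```text
t: 10.85
eef_pos: [540.6, -52.0, 192.5]
tcp_rot: [2.298, 1.57, 2.603]
ft_force: [0.9, 0.6, -0.2]
opening: 0.245
```

carry_out:
  grip: [1, 1, 1, 1, 1]
  linear:
    - [0, -0.04, -0.009]
    - [0, -0.03, -0.008]
    - [0, 0, 0]
    - [0, 0, 0]
    - [0, 0, 0]
  turn: [0, 0, 0, 0, 0]

```text
t: 11.35
eef_pos: [543.1, -85.5, 192.6]
tcp_rot: [1.849, 1.57, 2.155]
ft_force: [1.1, -1.0, -0.2]
opening: 0.248
```

Run:
```python
from h import *
import json
s=env.state();I=cams.camera_info("wrist");im=cams.read_camera("wrist");a=cams.read_camera("side");cv2.imwrite("pics/w3.png",im);cv2.imwrite("pics/s3.png",a)
json.dump({k:np.array(v).tolist() for k,v in I.items()},open("w3.json","w"))
print(s["eef_pos"],s["ft_force"],s["opening"],local((543.5,-89.4,160),s))
e=s["eef_pos"];S=cams.camera_info("side")
print([proj(I,(e[0],e[1],e[2]-42.8+z)).round(1) for z in(0,26)],proj(I,(543.5,-89.4,107)).round(1))
u,v=map(int,proj(S,(543,-89,130)))
cv2.imwrite("pics/m3.png",np.vstack([cv2.resize(im[80:320,160:480],(560,420-140)),cv2.resize(a[v-40:v+40,u-80:u+80],(560,280),interpolation=2)]))
```

```text
[543.11364151 -85.5296939  192.582843  ] [ 1.10636216 -1.04482253 -0.1846209 ] 0.2480437208620356 [32.58174929 -3.81659586 -0.7958702 ]
[array([319.5, 223.4]), array([319.4, 237.4])] [315.1 205.5]
```

View pics/m3.png

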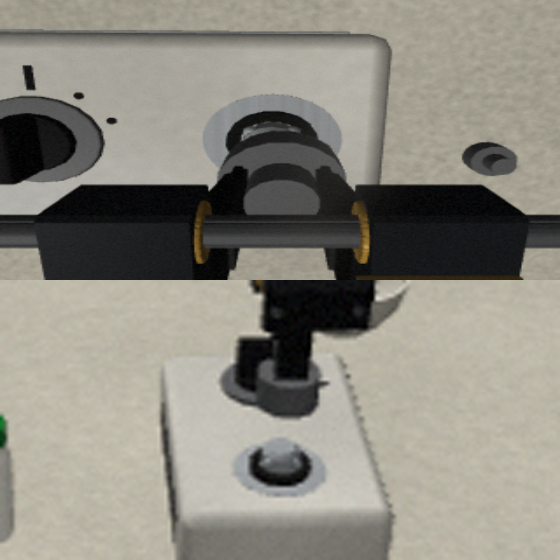

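Run:
```python
from h import *
import json
from scipy.spatial.transform import Rotation as R
I={k:np.array(v) for k,v in json.load(open("w3.json")).items()}
im=cv2.imread("pics/w3.png").max(2).astype(int)
print("rows 175..240:",im[175:240,320].tolist())
s=env.state();zt=R.from_euler("xyz",s["tcp_rot"]).as_matrix()[:,2];e=np.array([543.1,-85.5,192.6])
for n,r,z in(("low rim",23,0),("top rim",23,26),("knob top front",12,50)):
    for o in(-2,0,2): print(n,o,proj(I,e+[0,0,z-42.8]-zt*(r-o)).round(1))
print([im[r,290:352].tolist() for r in (212,)])
```

```text
rows 175..240: [98, 16, 14, 16, 23, 19, 16, 21, 19, 27, 82, 49, 52, 50, 50, 86, 81, 53, 30, 29, 33, 31, 31, 31, 33, 31, 31, 61, 86, 83, 84, 87, 88, 85, 84, 84, 85, 87, 79, 83, 83, 80, 87, 80, 78, 30, 36, 36, 32, 31, 28, 31, 35, 30, 31, 36, 30, 37, 35, 61, 85, 87, 82, 83, 84]
low rim -2 [319.5 188.4]
low rim 0 [319.5 191.2]
low rim 2 [319.5 194.1]
top rim -2 [319.4 197.9]
top rim 0 [319.4 201.2]
top rim 2 [319.4 204.4]
knob top front -2 [319.2 229.7]
knob top front 0 [319.2 233.2]
knob top front 2 [319.2 236.8]
[[68, 32, 35, 33, 47, 71, 87, 80, 83, 86, 83, 84, 83, 85, 86, 84, 83, 84, 84, 84, 81, 81, 82, 86, 82, 86, 81, 85, 87, 85, 87, 85, 83, 82, 82, 81, 83, 82, 85, 86, 86, 83, 81, 86, 85, 85, 84, 82, 87, 85, 85, 86, 85, 87, 88, 86, 79, 56, 46, 46, 50, 82]]
```

carry_out:
  grip: [1, 1, 1, 1, 1]
  linear:
    - [0, -0.009, -0.0028]
    - [0.03, 0, 0]
    - [0.03, 0, 0]
    - [0, 0, 0]
    - [0, 0, 0]
  turn: [0, 0, 0, 0, 0]

```text
t: 11.95
eef_pos: [543.3, -91.2, 162.8]
tcp_rot: [2.256, 1.571, 2.561]
ft_force: [0.8, 0.7, 0.0]
opening: 0.243
```

carry_out:
  grip: [1, 1, 1, 1, 1]
  linear:
    - [0, 0, 0]
    - [0, 0, 0]
    - [0, 0, 0]
    - [0, 0, 0]
    - [0, 0, 0]
  turn: [0, 0, 0, 0, 0]

```text
t: 12.45
eef_pos: [543.2, -91.2, 162.7]
tcp_rot: [0.016, 1.571, 0.321]
ft_force: [0.6, -0.5, -0.7]
opening: 0.247
```

Run:
```python
from h import *
s=env.state();print(s["eef_pos"],s["ft_force"],s["opening"],local((542.7,-90.2,160),s))
S=cams.camera_info("side");a=cams.read_camera("side");u,v=map(int,proj(S,(543,-89,115)));cv2.imwrite("pics/s4.png",cv2.resize(a[v-35:v+35,u-50:u+50],(700,490),interpolation=2))
```

```text
[543.23394694 -91.24499689 162.72844576] [ 0.55406694 -0.54793299 -0.69265214] 0.246536106299122 [ 2.728412    1.15715795 -0.19567207]
```

View pics/s4.png

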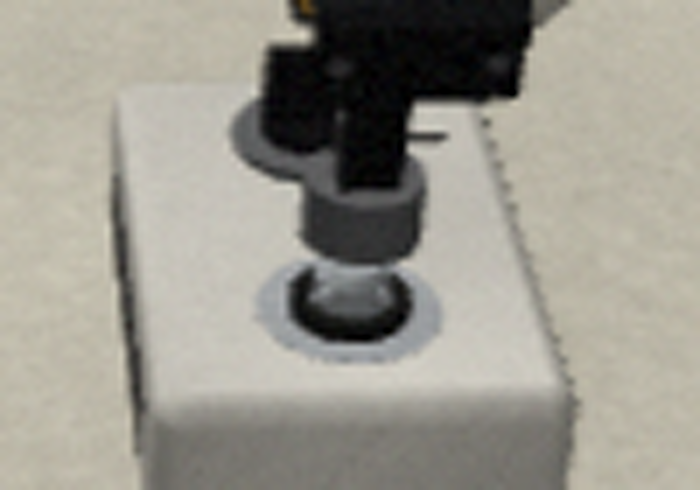

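The cap's rim centre is at about (361,225) and the seal/stud centre at (352,300), so there may be a small sideways offset. I'll check it numerically against how the vertical axis projects.

Run:
```python
from h import *
S=cams.camera_info("side")
u,v=map(int,proj(S,(543,-89,115)));f=lambda p:(proj(S,p)-[u-50,v-35])*7
e=[543.2,-91.2]
print("stud axis z85,92,107,120,133,146:",[f((543.5,-89.4,z)).round(0).tolist() for z in(85,92,107,120,133,146)])
print("cap at TCP:",[f((*e,z)).round(0).tolist() for z in(120,146)],"dx/dy 1mm:",f((544.5,-89.4,92))-f((543.5,-89.4,92)),f((543.5,-88.4,92))-f((543.5,-89.4,92)))
g=cv2.imread("pics/s4.png").max(2).astype(int)
for r in (225,240,290,300,310):
    d=np.where(g[r]<95)[0];d=d[(d>230)&(d<480)];print(r,d.min(),d.max(),(d.min()+d.max())/2)
I=cams.camera_info("wrist");im=cams.read_camera("wrist");cv2.imwrite("pics/w4.png",im)
print("pred wrist stud z85",proj(I,(543.5,-89.4,86)),"cap TCP top rim",proj(I,(*e,146)))
w=im.max(2).astype(int)
for r in range(196,228,6): print(r,"".join("#" if x<60 else "+" if x<100 else "." for x in w[r,265:375]))
```

```text
stud axis z85,92,107,120,133,146: [[346.0, 310.0], [347.0, 295.0], [350.0, 263.0], [352.0, 234.0], [354.0, 205.0], [357.0, 176.0]]
cap at TCP: [[354.0, 232.0], [358.0, 174.0]] dx/dy 1mm: [-2.59815355 -0.38855047] [-0.43579683  1.46530108]
225 304 420 362.0
240 304 418 361.0
290 290 410 350.0
300 289 411 350.0
310 290 411 350.5
pred wrist stud z85 [321.75554568 210.39600365] cap TCP top rim [319.4440431 237.4316884]
196 ................................+################################################.............................
202 .............................+###################+#++#+#+++++++#####################..........................
208 ...........................+#######+++++++++++++++++++++++++++++++++++++++++++########........................
214 ........................+##++++++++++++++++++++++++++++++++++++++++++++++++++++++++++##+......................
220 ......................++++++++++++++++++++++++++++###########+++++++++++++++++++++++++++++....................
226 ....................++++++++#########+++###############################++++##########+++++++..................
```

carry_out:
  grip: [1, 1, 1, 1, 1]
  linear:
    - [0, 0.002, 0.002]
    - [0.012, 0, 0]
    - [0.012, 0, 0]
    - [0.008, 0, 0]
    - [0, 0, 0]
  turn: [0, 0, 0, 0, 0]

```text
t: 13.05
eef_pos: [543.6, -89.9, 145.8]
tcp_rot: [2.48, 1.569, 2.786]
ft_force: [1.0, 0.5, 0.1]
opening: 0.249
```

carry_out:
  grip: [1, 1, 1]
  linear:
    - [0, 0, 0]
    - [0, 0, 0]
    - [0, 0, 0]
  turn: [0, 0, 0]

```text
t: 13.35
eef_pos: [544.0, -90.0, 146.8]
tcp_rot: [-0.302, 1.57, 0.003]
ft_force: [0.3, -0.1, 0.2]
opening: 0.248
```

No side force with the lip already 3 mm below the stud top, so it is centred. Pressing on.

carry_out:
  grip: [1, 1, 1, 1, 1]
  linear:
    - [0.006, 0, 0]
    - [0.006, 0, 0]
    - [0.004, 0, 0]
    - [0, 0, 0]
    - [0, 0, 0]
  turn: [0, 0, 0, 0, 0]

```text
t: 13.85
eef_pos: [543.9, -90.0, 138.2]
tcp_rot: [2.169, 1.571, 2.474]
ft_force: [2.1, -0.2, -5.0]
opening: 0.246
```

carry_out:
  grip: [1, 1, 1, 1, 1]
  linear:
    - [0.004, 0, 0]
    - [0.004, 0, 0]
    - [0.004, 0, 0]
    - [0, 0, 0]
    - [0, 0, 0]
  turn: [0, 0, 0, 0, 0]

```text
t: 14.35
eef_pos: [544.0, -90.0, 133.0]
tcp_rot: [-0.39, 1.57, -0.085]
ft_force: [0.4, 1.1, 5.7]
opening: 0.246
```

carry_out:
  grip: [1, 1, 1, 1, 1]
  linear:
    - [0.002, 0, 0]
    - [0.002, 0, 0]
    - [0.001, 0, 0]
    - [0, 0, 0]
    - [0, 0, 0]
  turn: [0, 0, 0, 0, 0]

```text
t: 14.85
eef_pos: [544.1, -90.0, 131.6]
tcp_rot: [-0.512, 1.569, -0.206]
ft_force: [-3.1, 1.3, 17.3]
opening: 0.244
```

Run:
```python
from h import *
for i in range(3):
    a=cams.read_camera("side");s=env.state();print(s["eef_pos"],s["ft_force"],s["moment"],s["opening"])
S=cams.camera_info("side");u,v=map(int,proj(S,(555,-130,110)));cv2.imwrite("pics/s5.png",cv2.resize(a[v-40:v+40,u-50:u+50],(750,600),interpolation=2))
```

```text
[544.07058076 -90.01997314 131.57931716] [-3.18608976  1.67099506 16.71895435] [0.30307835 0.59988504 0.03473369] 0.24468769056657458
[544.06992131 -89.9980434  131.59716113] [-3.60787923  1.4212429  16.31676682] [ 0.34454156  0.67037395 -0.01633436] 0.24671883934153566
[544.07887055 -90.00943817 131.59473285] [-2.98712254  1.69591155 16.64772513] [ 0.28642653  0.60060241 -0.01653088] 0.24529895574631583
```

View pics/s5.png

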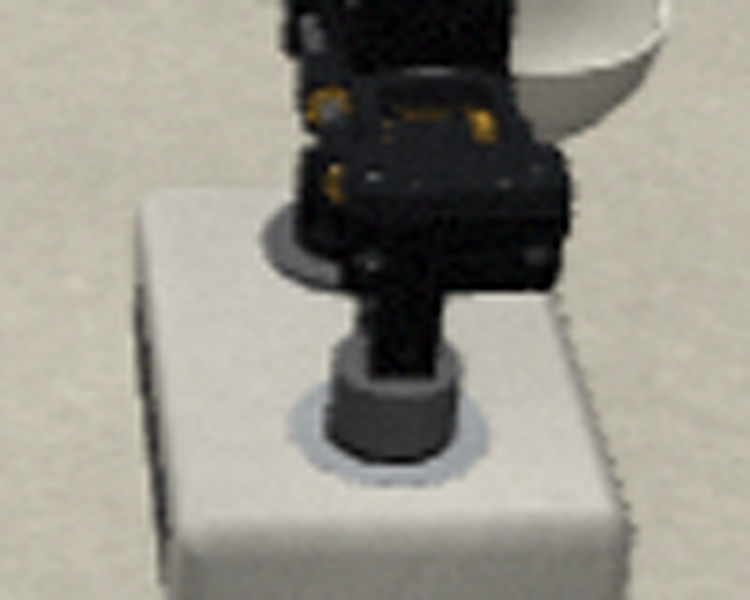

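The cap is seated in the seal ring, with 16.6 N steady (over 9 N) at TCP height 131.6 (131.8 predicted for fully home). One last check of the selector, from the clear top picture taken after it was released.

```bash
python3 -c "
import cv2;cv2.imwrite('pics/k3.png',cv2.resize(cv2.imread('pics/k2.png'),(500,500),interpolation=2))"
```

```text
(no output)
```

View pics/k3.png

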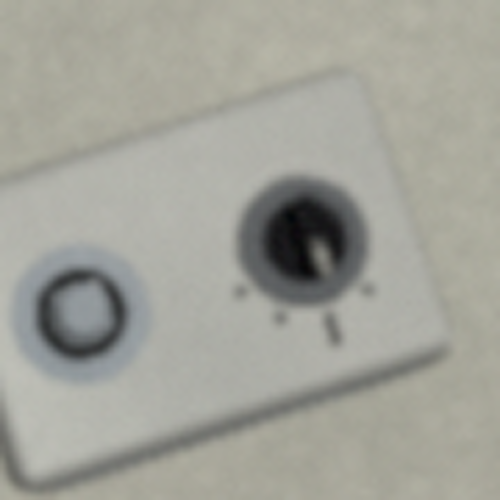

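The pointer, (313,240) to (322,272), aims at the bar mark at (333,330), so the selector is off. Handing in.

```bash
python3 -c "
from cell import env
print(env.job_done());s=env.state();print(s['t'],s['eef_pos'],s['ft_force'])"
```

```text
the job is handed in; nothing more can be done
None
the job is handed in; nothing more can be done
```

I turned the selector back from high to off, then pressed the middle-sized cap onto the drive stud until it was fully home. The job was handed in at about 15 s with the arm still holding the cap down. The hand-in reports no verdict.

Last checks:
- **Selector:** the clear top picture after release showed the pointer in line with the long bar mark. Once the gripper was over the stud it partly hid the knob, so I did not see it again after pressing the cap.
- **Cap and seal:** the push was steady at about 16.6 N, above the 9 N that squashes the ring fully. TCP height was 131.6 mm against 131.8 mm predicted for fully home.
- **Click:** I inferred it from the push dropping and the final height; the spike itself was not captured.
- **Bystanders:** none were touched in any view. I did not measure their positions again at the end.

One disagreement: before pressing, the side and wrist cameras differed by about 2 mm on the cap's sideways offset. I split the difference, and the lip went over the stud with no side force.

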